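# Check the slot of the film guide with a taper gauge

## Task

Draw the taper gauge out of its slotted stand and slide its blade straight down between the two upright plates of the film guide, near the middle of their length, flat side to each plate, until it drags snugly on both plates and has pushed the sprung plate back by about a millimetre. Do not force the plate wide open and leave the tape roll and the cup of plums nearby alone. Finish while still gripping the gauge, holding it still at that depth; do not let go.

Things in the scene. Friction and masses are not known exactly. Their poses are not given: they have to be found in the camera images.
- gauge: Taper gauge: steel wedge blade with a black grip block, blade down in its stand. Origin mid-edge of the blade's tip, z up along the gauge. Blade 24 mm wide (x), 90 mm long; thickness (y) 3 mm at the tip, 1 mm more per 10 mm of length, evenly on both faces. Steel shoulder 36 x 22 mm at z 90 to 95 mm; grip block 34 (x) x 16 mm (y), z 94 to 139 mm. About 120 g.
- gauge_grip (a point): The middle of the gauge's grip block, 116.5 mm above the blade's tip along the gauge; take the 16 mm thickness (gauge y) between the fingers.
- gauge_stand: Grey plastic stand fixed to the table: a 66 x 46 mm plate, top 95 mm above the table, on two legs; the gauge hangs by its shoulder in a 28 x 15 mm slot (28 along the stand's x), tip 5 mm above the table. Origin on the table under the slot's middle. The gauge is free once its tip is over 95 mm above the table.
- film_guide: The film guide, a fixed fixture on an 84 x 120 mm grey base 12 mm thick. Origin on the table in the plane of the fixed plate's face; x runs along the slot, y across it from the fixed plate to the sprung plate, z up. A wash tub with a tilted colander, less than 0.3 m high, stands close by on the side of the fixed plate (towards -y): carry things over or round it.
- fixed_plate: The upright aluminium plate on the -y side of the slot, part of the film guide, 60 mm long along the slot. Origin and axes coincide with those of film_guide.
- fixed_edge (a point): Middle of the upper edge of the fixed plate's inner face, 95 mm above the table, at the middle of the slot's length. Above it a lip flares outward by 30 degrees, to 107 mm above the table; the lips widen the slot's mouth by 7 mm on each side.
- sprung_edge (a point): The same point on the sprung plate, exactly opposite in y (60 mm long plate, same lip). The slot's width is its distance from fixed_edge, 5.5 to 8.5 mm while empty; the middle of the slot lies half way between the two. The slot is 83 mm deep below this edge.
- carrier (a joint): Setting of the grey carrier behind the sprung plate, m: the slot is 5.5 mm wide plus this value (0 to 0.003) while the sprung plate is at rest. It is clamped and does not shift in normal use.
- sprung_plate (a joint): How far the sprung plate is pushed back (towards +y of film_guide), m; 0 at rest against its stop, 0.006 at the end of travel. The spring pushes with 3 N at 0 and 3 N more per mm, so a blade that has opened it by 1 mm is pressed with 6 N and needs about 5 to 12 N of downward push to slide on.
- tape_roll: Bystander: roll of tan packing tape lying flat, 83 mm across, 24 mm high; origin under its middle.
- plum_cup5: Bystander: clear lidded cup of plums, 113 mm across, 52 mm high; origin under its middle.

How it is judged (in metres and radians):
On the way:
1. the gauge is drawn clear of its stand, in the gripper (height (world z) of gauge above 0.095 m and contact force between the fingers and gauge above 1 N), for 0.1 s.
At the end, for the whole second after the job is handed in: Blade upright and lined up with the slot (each within 0.15 rad), tip over 15 mm below the plate edges, within 20 mm of the slot's middle; it presses on both plates (over 1 N), the sprung plate is pushed back 0.3 to 2.2 mm, and the fingers still grip the resting gauge (value of joint sprung_plate between 0.0003 and 0.0022 m and contact force between gauge and sprung_plate above 1 N and contact force between gauge and fixed_plate above 1 N and contact force between the fingers and gauge above 2 N and z of gauge in the frame of fixed_edge below -0.015 m and x of gauge in the frame of fixed_edge between -0.02 and 0.02 m and y of gauge in the frame of fixed_edge above 0 m and y of gauge in the frame of sprung_edge below 0 m and angle between gauge's own z axis and vertical below 0.15 rad and angle between the x axis of gauge and the x axis of film_guide, either way round below 0.15 rad and linear speed of gauge below 0.01 m/s); the arm keeps its last pose, push and grip.
It fails at once if the sprung plate is forced back by more than 3.5 mm (value of joint sprung_plate above 0.0035 m).
It fails at once if a bystander is moved by more than 20 mm (distance of any of tape_roll, plum_cup5 from where it was at the start of the episode above 0.02 m).
It also fails if it takes over 45 s, if anything falls off the work surface, if the arm or the gripper's body presses on something with over 40 N, if the wrist force passes 120 N, or if a joint passes its speed limit or range.

## Robot

A 7-joint arm with a two-finger parallel gripper is mounted at the origin on the work surface; the furniture and walls round the work are solid. World frame = base frame: x ahead of the robot, y to its left, z up, the work surface at z = 0. Lengths are in m, angles in degrees, forces in N, time in s.
With the tool pointing down it reaches from about 0.425 to 0.875 m from the base axis. Payload 4.7 kg.
Tool frame: the origin (TCP) lies between the finger pads; the fingertips stand 17 mm ahead of it and the grasp point (between the pads) lies 2 mm behind it; z points along the fingers, y is the line along which they close (so a half turn about z gives the same grasp; the last joint's range is limited). The gripper opens to 87 mm and grips with 3 to 60 N. Pads are 19 mm wide; open, the fingers measure 117 mm over their backs; the gripper's body (75 mm by 190 mm) begins 51 mm behind the grasp point.
Start: joints at [-67.374, 18.392, -4.016, 83.108, 1.295, 78.541, -3.26], TCP at [0.242, 0.603, 0.24] pointing down, gripper open.
Joint ranges: [-163.93, 163.93], [-17.29, 119.83], [-79.2, 71.16], [3.27, 140.29], [-89.18, 269.18], [5.43, 117.66], [-154.24, 154.24]. Speed limits (degrees/s): [147.25, 147.25, 180, 180, 180, 180, 180].

## Interface

Orientations are given as [roll, pitch, yaw] about the fixed x, y, z axes, in that order (R = Rz(yaw) Ry(pitch) Rx(roll)).
In Python, from cell import env, cams gives the robot as it stands.
- The arm moves only by the shell command python3 -m pendant 'ROWS' [FORCE]. ROWS is JSON, a list of rows, each an object of numbers: "tx", "ty", "tz": the shift along the tool's x, y, z each as a share of 0.05 m, from -1 to 1; "spin": the turn about the tool's z as a share of 4 degrees, from -1 to 1; "claw": the closure, from 0 (fully open) to 1 (shut). A call has 1 to 10 rows; each row shifts and turns the commanded pose from where the row before left it, along the tool's axes as they then stand; what a row does not reach is not made up. A row lasts 1/8 s, in which the tool goes at most 62.5 mm and 10.7 degrees, less where a joint would pass 70% of its speed; a pose out of reach is approached as far as the arm can. A call with a number of a shift or a turn outside -1 to 1 is refused whole. A call with a gripper value outside its range is refused whole. The fingers move at their own pace and stop on an object; FORCE is the grip in N (left out, the last holds). Time passes only in rows, so rows that do not move let the fingers close. It gives the time, the measured TCP pose, the force, the opening and the grip force at its end, in the units of the state.
- env.get_obs(): the state, without advancing time (a new reading comes with each control period).
- cams.read_camera(name): name is "scene" or "top"; returns the picture (420x560x3 uint8, red, green, blue); there is no depth.
- cams.camera_info(name): a dict with "fx", "fy", "cx", "cy" (pixels), "rvec" (rotation vector, rad) and "tvec" (3), from world to camera coordinates, as OpenCV has them. Camera axes: x right, y down, z forward; pixel columns grow to the right and rows downward; lengths in m; the calibration is good to about 2 mm. A picture is of the moment at which its call begins. camera_info takes no time and is no camera call.
- env.sign_off(): hands the job in; it is judged then, once.
The state is a dict: "time_s": time; "qpos": joint angles; "joint_velocities": joint speeds; "effort": joint torques, N m; "tool_pos": TCP position; "tool_rot": TCP orientation; "force": force on the tool from outside, world axes, zero at the start; "wrist_torque": the same for the moment, N m; "grip_width": finger opening in m; "grasp_force": force on a finger pad.
Only numpy, scipy, OpenCV 4.12 (cv2) and the standard library are available. Lean on these libraries where they do the work, as an engineer would, in place of code of your own. Each camera call takes 0.05 s, during which the arm holds its last target. There are 200 camera calls.

## Working session

There is one attempt and no reset: what is moved stays moved. The work goes in short steps, Python scripts to look and compute and a shell command to move; the robot and the scene stay as the last step left them, time stands still between calls to the robot, and variables do not carry over. Pictures are saved under pics/ and viewed, at most 10 in all, crops included, and the job is handed in when it is done.

```bash
ls; mkdir -p pics; python3 - <<'E'
from cell import env, cams
import cv2
print(env.get_obs())
for n in("scene","top"):
    print(n,cams.camera_info(n)); cv2.imwrite(f"pics/{n}0.png",cams.read_camera(n)[:,:,::-1])
E
```

```text
pics
{'time_s': 0.0, 'qpos': array([-67.37732451,  18.43929453,  -4.01643874,  83.17424703,
         1.29448415,  78.54090972,  -3.25946979]), 'joint_velocities': array([-0.10664673, -0.12207079, -0.03304434, -0.0037247 , -0.0271308 ,
        0.11355243,  0.03859414]), 'effort': array([ 1.31760762e-04, -4.91293502e+01, -4.03269734e-01, -3.12519407e+01,
       -6.37760991e-02,  4.39606409e-02,  1.76724748e-04]), 'tool_pos': array([0.24138632, 0.60295884, 0.23846468]), 'tool_rot': array([-1.79890767e+02,  4.94017526e-03,  1.58188353e+02]), 'force': array([ 0.76304512,  0.63504473, -0.01175457]), 'wrist_torque': array([0.01347672, 0.00072522, 0.02524623]), 'grasp_force': 0.0, 'grip_width': 0.08687177411931661}
scene {'fx': 502.20459151826805, 'fy': 502.20459151826805, 'cx': 277.89822572314483, 'cy': 213.74201998486015, 'rvec': array([ 1.0452878 ,  2.66173657, -0.7527447 ]), 'tvec': array([ 0.34603945, -0.31302561,  1.54069875])}
top {'fx': 490.3994625075296, 'fy': 490.3994625075296, 'cx': 280.22842731451885, 'cy': 207.07221477877468, 'rvec': array([ 2.14148533, -2.10406666,  0.18720676]), 'tvec': array([0.09694136, 0.53915767, 1.1856409 ])}
```

View pics/scene0.png

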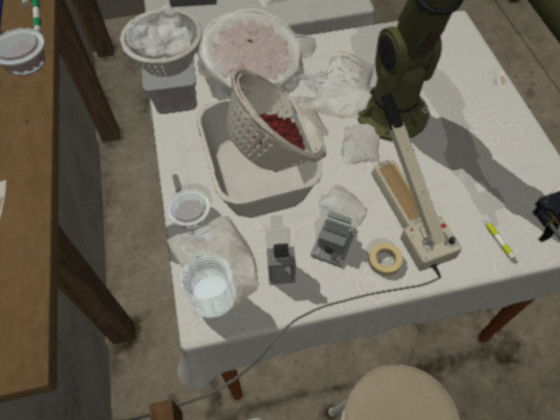

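View pics/top0.png

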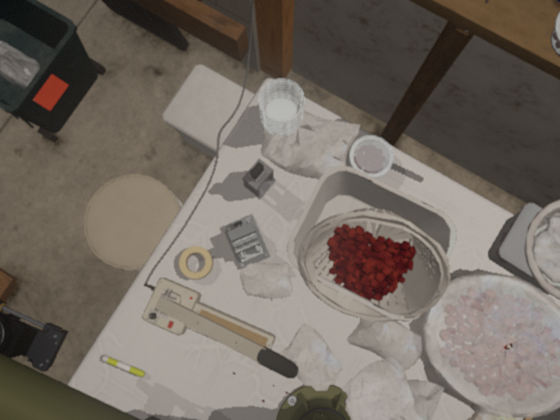

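The scene picture has the stand and grip at about (281,258) and the guide at (335,240). The top picture has the stand at (259,178) and the guide at (245,240). I'll enlarge both.

```bash
python3 - <<'E'
import cv2,numpy as np
s=cv2.imread("pics/scene0.png");t=cv2.imread("pics/top0.png")
b=lambda a:cv2.resize(a,None,fx=7,fy=7,interpolation=cv2.INTER_CUBIC)
# scene crop x 258-368,y205-290 ; top: x 215-325? 
cv2.imwrite("pics/s1.png",np.clip(b(s[206:290,256:368])*1.3,0,255))
cv2.imwrite("pics/t1.png",np.clip(b(t[154:238+34,216:292][:120])[:, :]*1.3,0,255)[:826][::1][:600] if 0 else np.clip(cv2.resize(t[154:272,216:296],None,fx=5,fy=5,interpolation=cv2.INTER_CUBIC)*1.3,0,255))
E
```

```text
[ WARN:0@0.085] global loadsave.cpp:1063 imwrite_ Unsupported depth image for selected encoder is fallbacked to CV_8U.
```

View pics/s1.png

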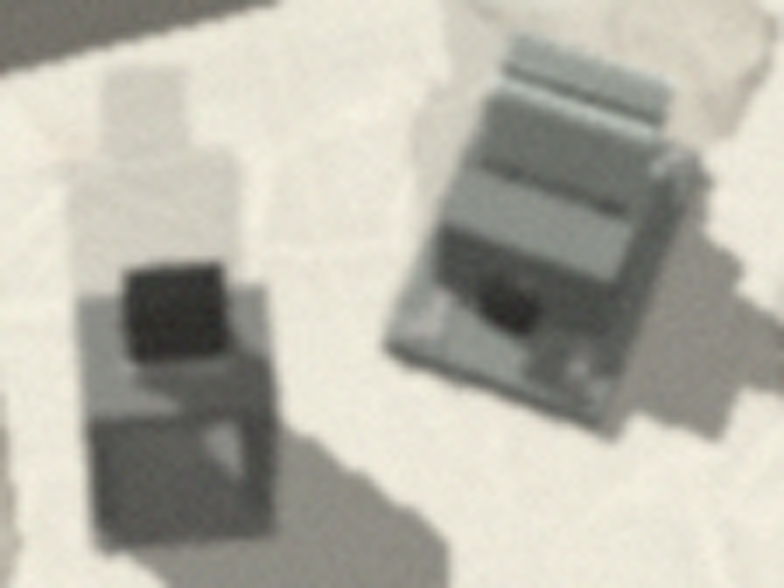

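View pics/t1.png

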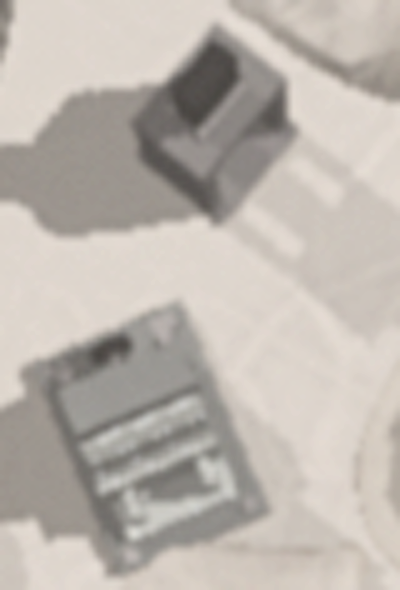

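Scene crop: black grip spans (125–225, 265–362), stand plate (78–275, 288–425), and the guide's two pale lips have a dark slot running about (505,68)–(660,125). Top crop: grip (172–240, 38–125), stand plate corners near (215,22), (288,88) and (133,125). The lips are the two pale strips around (80–215, 395–490). Next I'll zoom in on the slot and print first estimates.

```bash
cat > h.py <<'E'
import cv2,numpy as np
from cell import env,cams
def P(n):
    c=cams.camera_info(n);K=np.array([[c['fx'],0,c['cx']],[0,c['fy'],c['cy']],[0,0,1]])
    R=cv2.Rodrigues(c['rvec'])[0];return K,R,np.asarray(c['tvec'])
def ray(n,uv,z):
    K,R,t=P(n);C=-R.T@t;d=R.T@np.linalg.inv(K)@np.r_[uv,1.];return C+d*(z-C[2])/d[2]
def tri(us,ut):
    M=[]
    for n in("scene","top"):
        K,R,t=P(n);M.append(K@np.c_[R,t])
    X=cv2.triangulatePoints(M[0],M[1],np.array(us,float).reshape(2,1),np.array(ut,float).reshape(2,1)).ravel();return X[:3]/X[3]
S=lambda x,y:((x+.5)/7-.5+256,(y+.5)/7-.5+206)
T=lambda x,y:((x+.5)/5-.5+216,(y+.5)/5-.5+154)
E
python3 - <<'E'
from h import *
np.set_printoptions(precision=4,suppress=True)
for n in("scene","top"):
    K,R,t=P(n);print(n,"C",-R.T@t)
print("plate scene");[print(ray("scene",S(*p),.095)) for p in((78,298),(268,288),(275,415),(92,425))]
print("plate top");[print(ray("top",T(*p),.095)) for p in((215,22),(288,88),(212,172),(133,125))]
print("grip scene top corners z.144");[print(ray("scene",S(*p),.144)) for p in((125,270),(222,265))]
print("grip top z.144");[print(ray("top",T(*p),.144)) for p in((213,38),(240,60),(195,125),(172,90))]
print("lips scene z.107");[print(ray("scene",S(*p),.107)) for p in((510,40),(670,85),(490,90),(660,130))]
print("lips top z.107");[print(ray("top",T(*p),.107)) for p in((80,440),(200,395),(95,490),(215,440))]
s=cv2.imread("pics/scene0.png");t=cv2.imread("pics/top0.png")
f=lambda a:cv2.resize(a,None,fx=13,fy=13,interpolation=cv2.INTER_CUBIC)
a=np.hstack([f(s[208:246,322:354]),f(t[228:266,228:257])]);print(a.shape)
cv2.imwrite("pics/z1.png",a)
E
```

```text
scene C [0.9667 0.5609 1.1586]
top C [0.3133 0.0964 1.2643]
plate scene
[0.6234 0.1283 0.095 ]
[0.5736 0.1696 0.095 ]
[0.6047 0.2057 0.095 ]
[0.6518 0.1668 0.095 ]
plate top
[0.6513 0.1617 0.095 ]
[0.6183 0.1249 0.095 ]
[0.5754 0.1612 0.095 ]
[0.5984 0.2006 0.095 ]
grip scene top corners z.144
[0.6212 0.1511 0.144 ]
[0.5968 0.1713 0.144 ]
grip top z.144
[0.6293 0.1597 0.144 ]
[0.6188 0.1467 0.144 ]
[0.5869 0.1671 0.144 ]
[0.6037 0.1784 0.144 ]
lips scene z.107
[0.4486 0.1611 0.107 ]
[0.4212 0.2119 0.107 ]
[0.4682 0.1706 0.107 ]
[0.4369 0.2219 0.107 ]
lips top z.107
[0.4416 0.2197 0.107 ]
[0.4641 0.1634 0.107 ]
[0.418  0.2117 0.107 ]
[0.4427 0.1557 0.107 ]
(494, 793, 3)
```

View pics/z1.png

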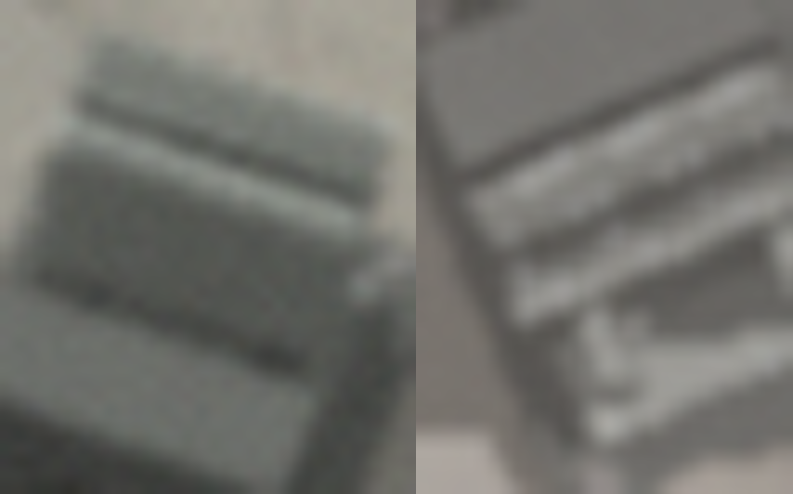

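Left half (scene, 13x): the fixed lip's inner face is above and the sprung lip's rim is the pale line (70,130)–(355,215), with the dark slot edge (80,100)–(370,195) just above it. Right half (top): the sprung lip is the pale strip (470,190)–(775,70), the dark gap runs (510,250)–(790,150), and the fixed lip's outer edge is (520,325)–(790,205).

```bash
python3 - <<'E'
from h import *
np.set_printoptions(precision=4,suppress=True)
s=lambda x,y:((x+.5)/13-.5+322,(y+.5)/13-.5+208)
t=lambda x,y:((x-416+.5)/13-.5+228,(y+.5)/13-.5+228)
def L(nm,n,a,b,z):
    A=ray(n,a,z);B=ray(n,b,z);d=B-A;print(nm,A[:2],B[:2],"mid",(A+B)[:2]/2,"len %.4f ang %.1f"%(np.hypot(*d[:2]),np.degrees(np.arctan2(d[1],d[0]))))
L("base scene front","scene",S(390,350),S(610,437),.012)
L("base top left(long)","top",T(22,370),T(110,575),.012)
L("base top right(long)","top",T(185,302),T(270,510),.012)
L("base top front","top",T(22,370),T(185,302),.012)
L("sprung rim scene","scene",s(70,130),s(358,217),.107)
L("fixed rim top scene","scene",s(95,35),s(390,130),.107)
L("sprung rim top","top",t(470,190),t(775,68),.107)
L("fixed rim top","top",t(520,325),t(800,200),.107)
L("gap line top .095","top",t(510,248),t(795,140),.095)
# triangulated check: sprung rim ends
print("tri sprung rim",tri(s(70,125),t(782,70)),tri(s(358,212),t(470,190)))
print("tri fixed rim",tri(s(95,35),t(800,200)),tri(s(390,130),t(520,325)))
print("tri stand corners",tri(S(78,298),T(288,88)),tri(S(92,425),T(215,22)),tri(S(275,415),T(133,125)))
L("stand edge","scene",S(78,298),S(268,288),.095);L("stand edge","scene",S(92,425),S(275,415),.095)
L("stand edge","top",T(215,22),T(133,125),.095)
# black blob
for n,(x0,y0,x1,y1) in(("scene",(268,238,292,262)),("top",(245,156,270,182))):
    g=cv2.cvtColor(cv2.imread(f"pics/{n}0.png"),cv2.COLOR_BGR2GRAY)[y0:y1,x0:x1]
    print(n,g.min());m=(g<g.min()+22).astype(np.uint8)
    k,l,st,ce=cv2.connectedComponentsWithStats(m);i=1+st[1:,4].argmax();c=ce[i]+[x0,y0]
    r=cv2.minAreaRect(np.argwhere(l==i)[:,::-1].astype(np.float32));print(st[i],c,r,ray(n,c,.12))
    globals()[n[0]+"c"]=c
print("tri grip",tri(sc,tc))
E
```

```text
base scene front [0.528  0.1876] [0.4949 0.2659] mid [0.5115 0.2268] len 0.0850 ang 112.9
base top left(long) [0.4878 0.261 ] [0.3836 0.2121] mid [0.4357 0.2366] len 0.1151 ang -154.8
base top right(long) [0.5248 0.178 ] [0.418  0.1316] mid [0.4714 0.1548] len 0.1165 ang -156.5
base top front [0.4878 0.261 ] [0.5248 0.178 ] mid [0.5063 0.2195] len 0.0909 ang -66.0
sprung rim scene [0.464  0.1711] [0.4385 0.2208] mid [0.4513 0.196 ] len 0.0559 ang 117.2
fixed rim top scene [0.4456 0.1597] [0.4204 0.212 ] mid [0.433  0.1858] len 0.0581 ang 115.8
sprung rim top [0.4403 0.2194] [0.4636 0.1644] mid [0.452  0.1919] len 0.0597 ang -67.0
fixed rim top [0.4158 0.2095] [0.4395 0.1592] mid [0.4277 0.1843] len 0.0555 ang -64.8
gap line top .095 [0.431 0.213] [0.4519 0.1611] mid [0.4415 0.187 ] len 0.0559 ang -68.1
tri sprung rim [0.4623 0.1659 0.1015] [0.4394 0.22   0.1093]
tri fixed rim [0.4412 0.1583 0.0999] [0.4166 0.2099 0.1001]
tri stand corners [0.6206 0.125  0.0867] [0.6515 0.1635 0.0905] [0.601  0.2017 0.0837]
stand edge [0.6234 0.1283] [0.5736 0.1696] mid [0.5985 0.1489] len 0.0647 ang 140.3
stand edge [0.6518 0.1668] [0.6047 0.2057] mid [0.6282 0.1862] len 0.0611 ang 140.4
stand edge [0.6513 0.1617] [0.5984 0.2006] mid [0.6249 0.1811] len 0.0657 ang 143.7
scene 31
[  6   7  15  13 158] [280.7089 250.7532] ((12.700002670288086, 12.600000381469727), (12.03136920928955, 13.643819808959961), 82.87498474121094) [0.6123 0.1656 0.12  ]
top 54
[  5   7  14  17 134] [256.2388 170.597 ] ((11.331857681274414, 14.477876663208008), (8.842775344848633, 15.89818286895752), 41.18592834472656) [0.6126 0.1652 0.12  ]
tri grip [0.6125 0.1654 0.12  ]
```

The two views agree: grip centre is (0.6125, 0.1654, 0.120), stand axis 142°, slot middle about (0.441, 0.1895), slot axis 114.5°. First I turn the tool to 142°.

```bash
python3 -m pendant '[{"spin":1},{"spin":1},{"spin":1},{"spin":1},{"spin":0}]'; python3 - <<'E'
from h import *
for n,p in(("top",(283,105)),("top",(370,157)),("top",(375,250)),("top",(265,85)),("top",(300,85)),("scene",(210,262)),("scene",(190,208))): print(n,p,ray(n,p,.1),ray(n,p,.03))
cv2.imwrite("pics/s2.png",cams.read_camera("scene")[:,:,::-1])
E
```

```text
top (283, 105) [0.78873634 0.10376557 0.1       ] [0.81732036 0.10421009 0.03      ]
top (370, 157) [ 0.65700578 -0.11238272  0.1       ] [ 0.6776697  -0.12493378  0.03      ]
top (375, 250) [ 0.42832935 -0.12078071  0.1       ] [ 0.43524444 -0.1338367   0.03      ]
top (265, 85) [0.84152683 0.15022856 0.1       ] [0.8732848 0.1534666 0.03     ]
top (300, 85) [0.84292901 0.06167462 0.1       ] [0.87477129 0.05958849 0.03      ]
scene (210, 262) [0.74614793 0.06686194 0.1       ] [0.73156235 0.03419639 0.03      ]
scene (190, 208) [ 0.68949734 -0.08369195  0.1       ] [ 0.67116575 -0.12631286  0.03      ]invalid input at $[0]: expected keys tx, ty, tz, spin, claw
```

```bash
python3 -m pendant '[{"tx":-1,"ty":-0.2},{"tx":-1,"ty":-0.2},{"tx":-1,"ty":-0.2},{"tx":-1,"ty":-0.2},{"tx":-1,"ty":-0.2},{"tx":-1,"ty":-0.2},{"tx":-1,"ty":-0.2},{"tx":-1,"ty":-0.2},{"tx":-1,"ty":-0.2},{"tx":0}]'
```

```text
invalid input at $[0]: expected keys tx, ty, tz, spin, claw
```

```bash
python3 -m pendant '[{"tx":0,"ty":0,"tz":0,"spin":1,"claw":0},{"tx":0,"ty":0,"tz":0,"spin":1,"claw":0},{"tx":0,"ty":0,"tz":0,"spin":1,"claw":0},{"tx":0,"ty":0,"tz":0,"spin":1,"claw":0},{"tx":0,"ty":0,"tz":0,"spin":0,"claw":0}]' && python3 -m pendant '[{"tx":-1,"ty":-0.2,"tz":0,"spin":0,"claw":0},{"tx":-1,"ty":-0.2,"tz":0,"spin":0,"claw":0},{"tx":-1,"ty":-0.2,"tz":0,"spin":0,"claw":0},{"tx":-1,"ty":-0.2,"tz":0,"spin":0,"claw":0},{"tx":-1,"ty":-0.2,"tz":0,"spin":0,"claw":0},{"tx":-1,"ty":-0.2,"tz":0,"spin":0,"claw":0},{"tx":-1,"ty":-0.2,"tz":0,"spin":0,"claw":0},{"tx":-1,"ty":-0.2,"tz":0,"spin":0,"claw":0},{"tx":-1,"ty":-0.2,"tz":0,"spin":0,"claw":0},{"tx":0,"ty":0,"tz":0,"spin":0,"claw":0}]'
```

```text
time_s: 0.78
tool_pos: [0.2415, 0.6033, 0.2392]
tool_rot: [-180.0, 0.0, 142.2]
force: [0.0, 0.1, -0.3]
grip_width: 0.0871
grasp_force: 0.0
time_s: 2.02
tool_pos: [0.545, 0.2508, 0.2395]
tool_rot: [-179.9, 0.2, 141.7]
force: [-0.5, 0.7, 0.2]
grip_width: 0.0871
grasp_force: 0.0
```

```bash
python3 -m pendant '[{"tx":-1,"ty":-0.25,"tz":0,"spin":0,"claw":0},{"tx":-1,"ty":-0.25,"tz":0,"spin":0,"claw":0},{"tx":-0.12,"ty":-0.02,"tz":0.7,"spin":0,"claw":0},{"tx":0,"ty":0,"tz":0.2,"spin":0,"claw":0},{"tx":0,"ty":0,"tz":0,"spin":0,"claw":0},{"tx":0,"ty":0,"tz":0,"spin":0,"claw":0}]'; python3 - <<'E'
from h import *
s=cams.read_camera("scene")[:,:,::-1];t=cams.read_camera("top")[:,:,::-1]
f=lambda a:cv2.resize(a,(400,500),interpolation=cv2.INTER_CUBIC)
cv2.imwrite("pics/z2.png",np.hstack([f(s[170:280,230:318]),f(t[120:230,215:303])]))
E
```

```text
time_s: 2.78
tool_pos: [0.6097, 0.1726, 0.1958]
tool_rot: [179.9, 0.0, 142.3]
force: [-0.3, 0.1, 0.6]
grip_width: 0.0873
grasp_force: 0.0
```

View pics/z2.png

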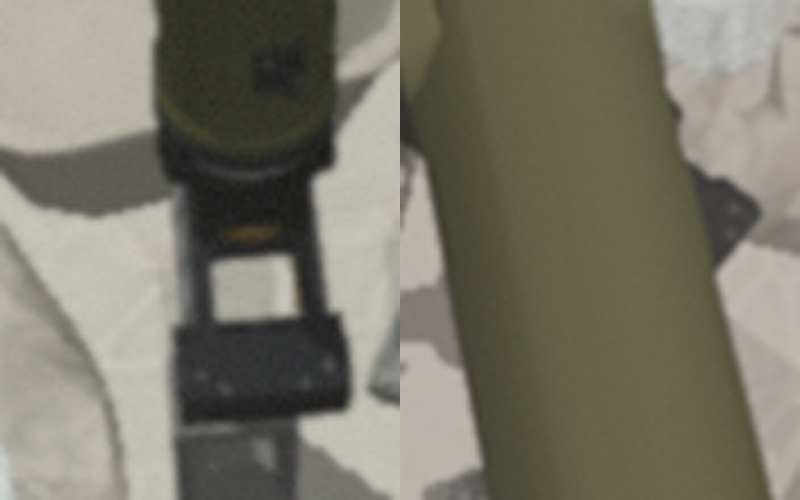

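Left: the open fingers straddle the stand plate in the scene view. Right: the arm hides the work in the top view. I correct the offset and descend, starting wide and slowly.

```bash
python3 -m pendant '[{"tx":-0.13,"ty":-0.08,"tz":0,"spin":0,"claw":0},{"tx":0,"ty":0,"tz":0.4,"spin":0,"claw":0},{"tx":0,"ty":0,"tz":0.4,"spin":0,"claw":0},{"tx":0,"ty":0,"tz":0.4,"spin":0,"claw":0},{"tx":0,"ty":0,"tz":0.26,"spin":0,"claw":0},{"tx":0,"ty":0,"tz":0,"spin":0,"claw":0},{"tx":0,"ty":0,"tz":0,"spin":0,"claw":0}]'
```

```text
time_s: 3.75
tool_pos: [0.6129, 0.1639, 0.1221]
tool_rot: [180.0, 0.0, 142.2]
force: [0.8, 0.6, 0.7]
grip_width: 0.0871
grasp_force: 0.0
```

```bash
python3 -m pendant '[{"tx":0,"ty":0,"tz":0,"spin":0,"claw":0.5},{"tx":0,"ty":0,"tz":0,"spin":0,"claw":0.7},{"tx":0,"ty":0,"tz":0,"spin":0,"claw":0.8},{"tx":0,"ty":0,"tz":0,"spin":0,"claw":0.9},{"tx":0,"ty":0,"tz":0,"spin":0,"claw":1},{"tx":0,"ty":0,"tz":0,"spin":0,"claw":1},{"tx":0,"ty":0,"tz":0,"spin":0,"claw":1},{"tx":0,"ty":0,"tz":0,"spin":0,"claw":1}]' 10;python3 -m pendant '[{"tx":0,"ty":0,"tz":0,"spin":0,"claw":1},{"tx":0,"ty":0,"tz":0,"spin":0,"claw":1}]' 40
```

```text
time_s: 4.75
tool_pos: [0.6124, 0.1637, 0.1216]
tool_rot: [180.0, 0.0, 142.2]
force: [0.3, 1.0, -0.5]
grip_width: 0.0161
grasp_force: 10.0
time_s: 5.0
tool_pos: [0.6124, 0.1638, 0.1216]
tool_rot: [180.0, 0.0, 142.2]
force: [-0.4, 0.5, -1.3]
grip_width: 0.0155
grasp_force: 40.0
```

```bash
python3 -m pendant '[{"tx":0,"ty":0,"tz":-0.1,"spin":0,"claw":1},{"tx":0,"ty":0,"tz":-0.3,"spin":0,"claw":1},{"tx":0,"ty":0,"tz":-0.4,"spin":0,"claw":1},{"tx":0,"ty":0,"tz":-0.4,"spin":0,"claw":1},{"tx":0,"ty":0,"tz":-0.4,"spin":0,"claw":1},{"tx":0,"ty":0,"tz":-0.4,"spin":0,"claw":1},{"tx":0,"ty":0,"tz":-0.5,"spin":0,"claw":1},{"tx":0,"ty":0,"tz":-0.3,"spin":0,"claw":1},{"tx":0,"ty":0,"tz":0,"spin":0,"claw":1}]'; python3 - <<'E'
from h import *
cv2.imwrite("pics/s3.png",cams.read_camera("scene")[150:290,220:390,::-1].repeat(4,0).repeat(4,1))
E
```

```text
time_s: 6.12
tool_pos: [0.6131, 0.1639, 0.2632]
tool_rot: [179.9, 0.1, 142.2]
force: [0.5, -0.1, -1.3]
grip_width: 0.0163
grasp_force: 40.0
```

View pics/s3.png

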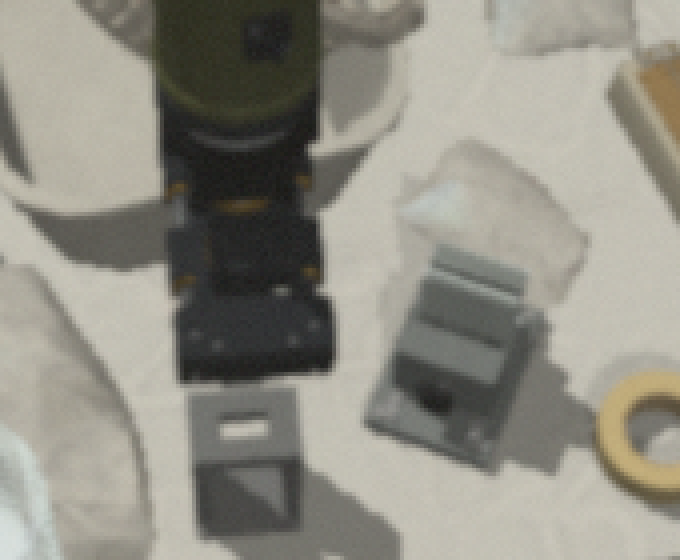

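The stand slot now shows empty at about (245,426) in the 4x crop, so the gauge is drawn. Next is the turn to 114.5° and the move over the slot.

```bash
python3 -m pendant '[{"tx":0,"ty":0,"tz":0,"spin":1,"claw":1},{"tx":0,"ty":0,"tz":0,"spin":1,"claw":1},{"tx":0,"ty":0,"tz":0,"spin":1,"claw":1},{"tx":0,"ty":0,"tz":0,"spin":1,"claw":1},{"tx":0,"ty":0,"tz":0,"spin":1,"claw":1},{"tx":0,"ty":0,"tz":0,"spin":1,"claw":1},{"tx":0,"ty":0,"tz":0,"spin":0.9,"claw":1},{"tx":0,"ty":0,"tz":0,"spin":0,"claw":1}]'; python3 -m pendant '[{"tx":0.4,"ty":-0.6,"tz":0,"spin":0,"claw":1},{"tx":0.4,"ty":-0.6,"tz":0,"spin":0,"claw":1},{"tx":0.4,"ty":-0.6,"tz":0,"spin":0,"claw":1},{"tx":0.4,"ty":-0.6,"tz":0,"spin":0,"claw":1},{"tx":0.29,"ty":-0.52,"tz":0,"spin":0,"claw":1},{"tx":0,"ty":0,"tz":0,"spin":0,"claw":1},{"tx":0,"ty":0,"tz":0,"spin":0,"claw":1}]'; python3 - <<'E'
from h import *
print("stand slot via scene",ray("scene",(280.9,256),.095))
s=cams.read_camera("scene")[:,:,::-1];t=cams.read_camera("top")[:,:,::-1]
f=lambda a:cv2.resize(a,(400,500),interpolation=cv2.INTER_CUBIC)
cv2.imwrite("pics/z3.png",np.hstack([f(s[180:270,295:367]),f(t[200:290,210:282])]))
E
```

```text
time_s: 7.18
tool_pos: [0.6118, 0.1637, 0.2602]
tool_rot: [-179.9, -0.0, 114.6]
force: [-1.0, -0.3, -1.6]
grip_width: 0.0156
grasp_force: 40.0
time_s: 8.05
tool_pos: [0.4408, 0.1887, 0.2615]
tool_rot: [180.0, 0.0, 114.6]
force: [0.4, 0.1, -1.9]
grip_width: 0.016
grasp_force: 40.0
stand slot via scene [0.61287261 0.16659413 0.095     ]
```

View pics/z3.png

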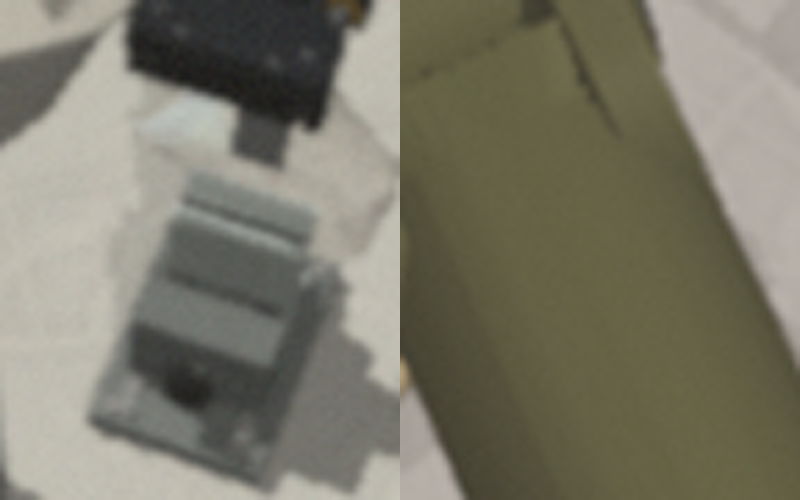

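The blade hangs below the fingers in the scene view, its tip edge at about (235,150)–(285,165), just above the slot lips. I'll check the tip against the slot in this same camera.

```bash
python3 - <<'E'
from h import *
z=lambda x,y:((x+.5)/5.5556-.5+295,(y+.5)/5.5556-.5+180)
for p in((235,150),(285,165),(260,157.5)): print("tip",ray("scene",z(*p),.145))
# lip rims in this picture: sprung rim pale line, fixed rim top
for p in((180,208),(308,245),(190,175),(315,213)): print("rims",ray("scene",z(*p),.107))
E
```

```text
tip [0.44324301 0.18011232 0.145     ]
tip [0.4331627  0.19991038 0.145     ]
tip [0.43819387 0.19002899 0.145     ]
rims [0.4628797 0.170199  0.107    ]
rims [0.43571146 0.22133602 0.107     ]
rims [0.44751402 0.16130906 0.107     ]
rims [0.42161793 0.21233796 0.107     ]
```

The camera puts the tip about 2–4 mm towards the fixed plate, well within the flared mouth. I shift 1.5 mm towards the sprung plate, lower into the mouth, and then go by force.

```bash
python3 -m pendant '[{"tx":0,"ty":0.03,"tz":0.3,"spin":0,"claw":1},{"tx":0,"ty":0,"tz":0.3,"spin":0,"claw":1},{"tx":0,"ty":0,"tz":0.2,"spin":0,"claw":1},{"tx":0,"ty":0,"tz":0.1,"spin":0,"claw":1},{"tx":0,"ty":0,"tz":0.1,"spin":0,"claw":1},{"tx":0,"ty":0,"tz":0.1,"spin":0,"claw":1},{"tx":0,"ty":0,"tz":0,"spin":0,"claw":1},{"tx":0,"ty":0,"tz":0,"spin":0,"claw":1}]'; for i in 1 2 3; do python3 -m pendant '[{"tx":0,"ty":0,"tz":0,"spin":0,"claw":1}]' | grep -E 'pos|force:'; done
```

```text
time_s: 9.15
tool_pos: [0.4414, 0.1895, 0.2065]
tool_rot: [-180.0, 0.0, 114.6]
force: [-0.5, -0.8, -2.5]
grip_width: 0.0154
grasp_force: 40.0
tool_pos: [0.4415, 0.1895, 0.2065]
force: [-1.2, -1.0, -2.3]
grasp_force: 40.0
tool_pos: [0.4415, 0.1895, 0.2065]
force: [-1.5, -1.2, -2.0]
grasp_force: 40.0
tool_pos: [0.4415, 0.1895, 0.2065]
force: [-2.5, -0.4, -0.7]
grasp_force: 40.0
```

```bash
for i in 1 2; do python3 -m pendant '[{"tx":0,"ty":0,"tz":0.05,"spin":0,"claw":1},{"tx":0,"ty":0,"tz":0.05,"spin":0,"claw":1},{"tx":0,"ty":0,"tz":0,"spin":0,"claw":1},{"tx":0,"ty":0,"tz":0,"spin":0,"claw":1}]' | grep -E 'pos|rot|force:'; done
```

```text
tool_pos: [0.4414, 0.1895, 0.2012]
tool_rot: [-180.0, 0.0, 114.6]
force: [-3.4, -0.5, -0.9]
grasp_force: 40.0
tool_pos: [0.4414, 0.1895, 0.1963]
tool_rot: [-180.0, 0.0, 114.6]
force: [-3.6, -1.7, 0.0]
grasp_force: 40.0
```

The push is towards the fixed plate, so the blade is leaning on the sprung plate. I shift back 1.5 mm.

```bash
python3 -m pendant '[{"tx":0,"ty":-0.03,"tz":0,"spin":0,"claw":1},{"tx":0,"ty":0,"tz":0,"spin":0,"claw":1},{"tx":0,"ty":0,"tz":0,"spin":0,"claw":1}]' | grep -E 'pos|rot|force:'; for i in 1 2; do python3 -m pendant '[{"tx":0,"ty":0,"tz":0.05,"spin":0,"claw":1},{"tx":0,"ty":0,"tz":0.05,"spin":0,"claw":1},{"tx":0,"ty":0,"tz":0,"spin":0,"claw":1},{"tx":0,"ty":0,"tz":0,"spin":0,"claw":1}]' | grep -E 'pos|rot|force:'; done
```

```text
tool_pos: [0.4408, 0.1892, 0.1967]
tool_rot: [179.9, -0.0, 114.6]
force: [-1.1, -0.3, -1.2]
grasp_force: 40.0
tool_pos: [0.4406, 0.189, 0.1916]
tool_rot: [180.0, 0.0, 114.6]
force: [0.2, -0.6, -1.4]
grasp_force: 40.0
tool_pos: [0.4404, 0.189, 0.1865]
tool_rot: [180.0, 0.0, 114.6]
force: [-0.4, -0.4, -1.8]
grasp_force: 40.0
```

```bash
for i in 1 2 3; do python3 -m pendant '[{"tx":0,"ty":0,"tz":0.04,"spin":0,"claw":1},{"tx":0,"ty":0,"tz":0.04,"spin":0,"claw":1},{"tx":0,"ty":0,"tz":0,"spin":0,"claw":1},{"tx":0,"ty":0,"tz":0,"spin":0,"claw":1}]' | grep -E 'pos|force:'; done
```

```text
tool_pos: [0.4403, 0.189, 0.1825]
force: [-0.8, 0.2, -1.4]
grasp_force: 40.0
tool_pos: [0.4405, 0.189, 0.1786]
force: [-1.1, -1.0, 1.7]
grasp_force: 40.0
tool_pos: [0.4406, 0.1891, 0.1746]
force: [-0.8, -0.3, 2.7]
grasp_force: 40.0
```

```bash
for i in 1 2; do python3 -m pendant '[{"tx":0,"ty":0,"tz":0.03,"spin":0,"claw":1},{"tx":0,"ty":0,"tz":0.03,"spin":0,"claw":1},{"tx":0,"ty":0,"tz":0,"spin":0,"claw":1},{"tx":0,"ty":0,"tz":0,"spin":0,"claw":1}]' | grep -E 'pos|force:'; done
```

```text
tool_pos: [0.4407, 0.1891, 0.1719]
force: [-0.2, -0.1, 4.2]
grasp_force: 40.0
tool_pos: [0.4408, 0.1892, 0.1691]
force: [-0.6, 0.4, 5.0]
grasp_force: 40.0
```

Vertical drag has risen evenly from about 3.3 N at first contact (TCP z ≈ 0.178) to 6.6 N, with almost no sideways force. That puts the sprung plate about 0.9 mm back, with both plates pressed. I check that it holds still, then hand in.

```bash
python3 -m pendant '[{"tx":0,"ty":0,"tz":0,"spin":0,"claw":1},{"tx":0,"ty":0,"tz":0,"spin":0,"claw":1},{"tx":0,"ty":0,"tz":0,"spin":0,"claw":1},{"tx":0,"ty":0,"tz":0,"spin":0,"claw":1}]' && python3 -c "
from cell import env
print(env.sign_off())"
```

```text
time_s: 14.9
tool_pos: [0.4408, 0.1892, 0.1691]
tool_rot: [179.9, -0.0, 114.6]
force: [0.2, -0.4, 5.6]
grip_width: 0.0158
grasp_force: 40.0
the job is handed in; nothing more can be done
None
```

I handed the job in at 14.9 s with the gauge still gripped and holding still between the two plates; by the force readings the sprung plate is pushed back about 0.9 mm (an estimate, since no pass/fail verdict came back).

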